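Fit a single-speed cog kit on a bicycle hub

ROBOT

A 6-joint arm with a two-finger parallel gripper is mounted at the origin on the work surface. World frame = base frame: x ahead of the robot, y to its left, z up, the work surface at z = 0. Lengths are in mm, angles in rad, forces in N, time in s.
With the tool pointing down it reaches from about 300 to 850 mm from the base axis. Payload 5.4 kg.
Tool frame: the origin (TCP) lies at the very end of the fingers, on their centre line; the grasp point (between the pads) lies 19 mm behind it; z points along the fingers, y is the direction in which the jaws open and shut (so a half turn about z gives the same grasp; the last joint's range is limited). The gripper opens to 85 mm and grips with 20 to 120 N. Pads are 22 mm wide; open, the fingers measure 114 mm over their backs; the gripper's body (76 mm by 85 mm) begins 54 mm behind the grasp point. The pads swing forward as they close: fully open they stand 13 mm farther back than shut.
Start: joints at [-1.452, 0.158, 1.597, -0, 1.386, -0.21], TCP at [185.648, -544.188, 231.299] pointing down, gripper open.
Joint ranges: [-2.91, 2.91], [-0.94, 2.29], [0.18, 2.7], [-1.29, 4.43], [0.17, 2.64], [-3, 3]. Speed limits (rad/s): [2.57, 2.57, 3.14, 3.14, 3.14, 3.14].

INTERFACE

Orientations are given as a unit quaternion [x, y, z, w].
In Python, from cell import arm, imaging, job, readout gives the robot as it stands. Calls block until the motion is done:
- arm.move_pose(position, orientation): joint-space move of the TCP to a pose.
- arm.move_linear(position, frame=None, velocity=150): straight line of the TCP; frame=None keeps the orientation; velocity is the mean speed in mm/s.
- arm.movej(angles): joint-space move.
- arm.release() and arm.clamp(strength=None): open the fingers fully, or close them until they stop; strength is the grip in N (None keeps the last).
- arm.dwell(seconds).
- arm.solve_ik(position, orientation): joint angles nearest the present ones, or None.
- imaging.grab_frame(name): name is "side" or "top"; returns (picture, depth): 420x560x3 uint8, red, green, blue; 420x560 float32, mm along the optical axis (not along the pixel's ray), 0 where there is no reading.
- imaging.camera_info(name): a dict with "fov_y" (degrees; the focal length in pixels is half the picture's height over the tangent of half this angle, whatever the lens; pixels are square), "cx", "cy" (the principal point, pixels), "camera_from_world" (4x4, takes a point from world to camera coordinates). Camera axes: x right, y down, z forward; pixel columns grow to the right and rows downward; lengths in mm; the calibration is good to about 2 mm. A picture is of the moment at which its call begins. camera_info takes no time and is no camera call.
A pose or a line that the arm cannot do raises arm.MotionError and nothing moves.
- job.hand_in(): hands the job in, once; it reports no verdict.
Readings, each from a call of its own:
- readout.current_time(): time.
- readout.current_q(): joint angles.
- readout.current_joint_vel(): joint speeds.
- readout.current_joint_efforts(): joint torques, N m.
- readout.current_tcp_pos(): TCP position.
- readout.current_tcp_rot(): TCP orientation.
- readout.current_wrist_force(): force on the tool from outside, world axes, zero at the start.
- readout.current_wrist_torque(): the same for the moment, N m.
- readout.current_grip_width(): opening from 0.0 (shut) to 1.0 (fully open).
Only numpy, scipy, OpenCV 4.12 (cv2) and the standard library are available. Lean on these libraries where they do the work, as an engineer would, in place of code of your own. Each camera call takes 0.05 s, during which the arm holds its last target.

TASK

Fit the single-speed kit on the bicycle hub that stands axle-up in the small vise: slide the wide spacer down over the splined freehub body onto its shoulder, then the smaller of the two cogs, then the narrow spacer, and last set the lockring, skirt down, into the open mouth of the freehub so that its flange lies flat on the narrow spacer (it will be tightened later). Each part must be fully home and level on the one below; leave the larger cog where it lies.

Things in the scene. Friction and masses are not known exactly. Their poses are not given: they have to be found in the camera images.
- hub_seat (a point): Bare bicycle hub, fixed upright in a low blue vise (place varies). Point: on its axis at the shoulder (dark disc, 42 mm wide) where the first part rests, 128 mm above the bench; z up. Hub flange, 58 mm wide, top 8.5 mm below. Seated parts' centres lie above this point: wide spacer 9 mm, small cog 21, narrow spacer 28, lockring 30.75. Parts slide on at any yaw, 1.4 mm play all round, and drop home when let go.
- hub_mouth (a point): Centre of the rim of the freehub, 31 mm above the shoulder. The freehub is the hub's splined steel top, 33 mm in diameter, its top 3 mm tapering to 30.4 mm. Its mouth is 29.2 mm wide at the rim, 28.4 mm below, 8 mm deep. Through the mouth stand a locknut (17 mm wide, to 6 mm above the rim) and the axle (10 mm wide, to 14 mm above the rim).
- wide_spacer_mid (a point): Wide spacer: loose plain aluminium ring flat on the bench, 41 mm outside, 35.8 mm bore, 18 mm high, about 30 g. Point: its centre, 9 mm above its underside; z is its axis.
- narrow_spacer_mid (a point): Narrow spacer: loose plain aluminium ring like the wide one but only 8 mm high; 41 mm outside, 35.8 mm bore, about 18 g. Point: its centre, 4 mm above its underside; z is its axis.
- small_cog_mid (a point): Small cog: loose steel sprocket lying flat, 14 teeth, 62 mm over the teeth, bore 35.8 mm, about 60 g. Base (45 mm wide) 6 mm thick, toothed disc 4 mm thick (1 to 5 mm above the underside); alike on both faces. Point: its centre, 3 mm above its underside; z is its axis.
- lockring_mid (a point): Lockring: loose dark steel ring lying skirt down. Flange on top 45 mm wide, 3 mm thick (5.5 to 8.5 mm above the underside); skirt 26 mm wide, chamfered foot; bore 22 mm, height 8.5 mm, about 20 g. The skirt drops into the freehub's mouth with 1.2 mm play all round, no screwing. Point: on its axis, 4.25 mm above its underside; z points from skirt to flange.
- big_cog_mid (a point): Larger cog, not part of the job: like the small one but 18 teeth, six small holes, 78 mm over the teeth, 6 mm thick, loose, flat on the bench. Point: its centre, 3 mm above the bench.
Not all that is in view belongs to the job. Leave any blue or orange look-alike of the part that bears lockring_mid alone.

How it is judged (in metres and radians):
On the way, in this order (a step that is already met when the one before it is completed fails the run):
1. the wide spacer sits on the shoulder (horizontal distance between wide_spacer_mid and hub_seat below 0.004 m and z of wide_spacer_mid in the frame of hub_seat between 0.007 and 0.011 m and angle between wide_spacer_mid's own z axis and vertical below 0.12 rad), for 0.2 s.
2. the small cog sits on the wide spacer (horizontal distance between small_cog_mid and hub_seat below 0.004 m and z of small_cog_mid in the frame of hub_seat between 0.019 and 0.023 m and angle between small_cog_mid's own z axis and vertical below 0.12 rad), for 0.2 s.
3. the narrow spacer sits on the small cog (horizontal distance between narrow_spacer_mid and hub_seat below 0.004 m and z of narrow_spacer_mid in the frame of hub_seat between 0.026 and 0.03 m and angle between narrow_spacer_mid's own z axis and vertical below 0.12 rad), for 0.2 s.
4. the lockring sits in the mouth, its flange on the narrow spacer (horizontal distance between lockring_mid and hub_seat below 0.004 m and z of lockring_mid in the frame of hub_seat between 0.02875 and 0.03275 m and angle between lockring_mid's own z axis and vertical below 0.12 rad), for 0.2 s.
At the end, for the whole second after the job is handed in: Wide spacer, small cog, narrow spacer and lockring are stacked on the freehub in that order, each within 2 mm of its seated height (centres 9, 21, 28, 30.75 mm above the shoulder), 4 mm of the hub's axis and 0.12 rad of level (lockring flange up), let go and at rest (all of step 1 and all of step 2 and all of step 3 and all of step 4 and linear speed of each of wide_spacer, small_cog, narrow_spacer, lockring below 0.02 m/s); the robot touches nothing.
It fails at once if the larger cog is moved by more than 25 mm (distance of big_cog_mid from where it was at the start of the episode above 0.025 m).
It also fails if it takes over 102 s, if anything falls off the work surface, if the arm or the gripper's body presses on something with over 40 N, if the wrist force passes 120 N, or if a joint passes its speed limit or range.

## Working session

There is one attempt and no reset: what is moved stays moved. The work goes in short steps, each a Python script; the robot and the scene stay as the last script left them, time stands still between calls to the robot, and variables do not carry over. Pictures are saved under pics/ and viewed, and the job is handed in when it is done.

```bash
mkdir -p pics; ls
python3 - <<'E'
from cell import arm, imaging, job, readout
import cv2,numpy as np
for n in ("top","side"):
    p,d=imaging.grab_frame(n); cv2.imwrite(f"pics/{n}0.png",p[:,:,::-1]); np.savez(f"{n}0.npz",p=p,d=d)
    c=imaging.camera_info(n); print(n,c["fov_y"],c["cx"],c["cy"]); print(np.round(c["camera_from_world"],4))
    print({k:v for k,v in c.items() if k not in("fov_y","cx","cy","camera_from_world")})
print(readout.current_time(),readout.current_tcp_rot(),readout.current_tcp_pos())
E
```

```text
pics
top 55.12648599275636 279.22581047103137 205.34264015885094
[[-1.760000e-02 -9.992000e-01  3.490000e-02 -5.277700e+00]
 [-9.896000e-01  1.250000e-02 -1.432000e-01  5.243019e+02]
 [ 1.427000e-01 -3.710000e-02 -9.891000e-01  9.859599e+02]
 [ 0.000000e+00  0.000000e+00  0.000000e+00  1.000000e+00]]
{}
side 55.82796857220915 275.4654576712129 212.12744714551454
[[-7.516000e-01 -6.594000e-01 -1.430000e-02  3.775692e+02]
 [-3.892000e-01  4.609000e-01 -7.975000e-01  2.954298e+02]
 [ 5.325000e-01 -5.939000e-01 -6.031000e-01  6.863863e+02]
 [ 0.000000e+00  0.000000e+00  0.000000e+00  1.000000e+00]]
{}
0.1 [ 9.86518061e-01  1.63650106e-01  3.58878762e-05 -8.69962098e-04] [ 185.5715988  -543.64946388  230.39648862]
```

View pics/top0.png

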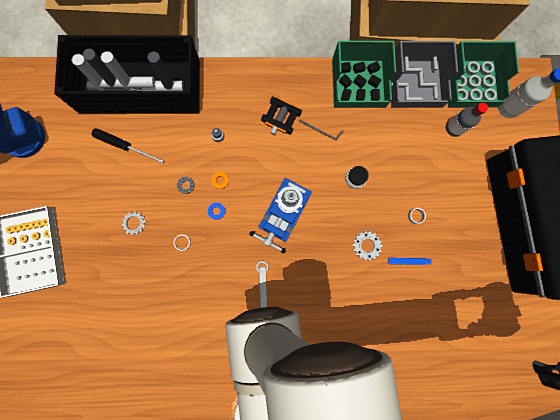

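View pics/side0.png

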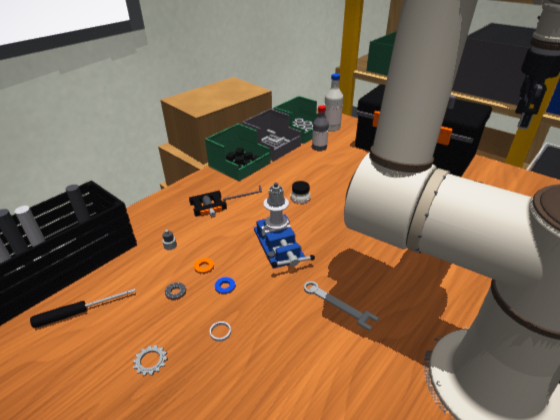

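```bash
cat > h.py <<'E'
import numpy as np,cv2
from cell import imaging
def cam(n):
    c=imaging.camera_info(n); f=210/np.tan(np.radians(c["fov_y"])/2); return f,c["cx"],c["cy"],np.array(c["camera_from_world"])
def cloud(n,d):
    f,cx,cy,T=cam(n); v,u=np.mgrid[0:d.shape[0],0:d.shape[1]]
    P=np.stack([(u-cx)/f*d,(v-cy)/f*d,d],-1)
    W=(P-T[:3,3])@T[:3,:3]   # R^T (p-t)
    return W
def plane(n,u,v,z):
    f,cx,cy,T=cam(n); R=T[:3,:3]; o=-R.T@T[:3,3]; r=R.T@np.array([(u-cx)/f,(v-cy)/f,1.]); return o+r*(z-o[2])/r[2]
def proj(n,X):
    f,cx,cy,T=cam(n); p=T[:3,:3]@np.asarray(X,float)+T[:3,3]; return f*p[0]/p[2]+cx,f*p[1]/p[2]+cy
E
python3 - <<'E'
from h import *
a=np.load("top0.npz");p,d=a["p"],a["d"];W=cloud("top",d)
bench=W[260:330:10,100:200:10]; print("bench",np.round(W[300,100:220:20],1))
for nm,(u,v) in dict(lock=(185,185),scog=(133,223),ringL=(182,242),ringR=(417,215),bcog=(368,245),hub=(291,198),knob=(357,177),orange=(220,180),blue=(216,211)).items():
    s=W[v-22:v+23,u-22:u+23,:]; z=s[...,2]; m=(z>3)&(d[v-22:v+23,u-22:u+23]>0)
    print(nm,np.round(plane("top",u,v,0)[:2]), "n",m.sum(), "zpct",np.round(np.percentile(z,[1,10,50,90,99]),1), "cent",np.round(s[m].mean(0),1) if m.any() else None)
b=p[:,:,::-1]
def crop(u,v,r=25): return cv2.resize(b[v-r:v+r,u-r:u+r],(260,260),interpolation=cv2.INTER_CUBIC)
im=np.vstack([np.hstack([crop(*c) for c in [(185,185),(133,223),(182,242)]]),np.hstack([crop(*c) for c in [(417,215),(368,245),(291,198)]])])
cv2.imwrite("pics/z.png",im)
E
```

```text
bench [[ 2.949e+02  4.404e+02  2.000e-01]
 [ 2.938e+02  3.907e+02  6.000e-01]
 [ 2.928e+02  3.409e+02  7.000e-01]
 [ 2.917e+02  2.911e+02  1.000e-01]
 [ 2.908e+02  2.407e+02  1.500e+00]
 [ 2.896e+02  1.908e+02 -1.100e+00]]
lock [587. 233.] n 209 zpct [-5.5 -3.6 -0.9  3.3  9.7] cent [585.8 232.4   6.7]
scog [488. 365.] n 207 zpct [-5.5 -3.5 -0.8  3.2  7.7] cent [487.4 362.    4.9]
ringL [437. 238.] n 87 zpct [-5.5 -3.5 -1.   1.6  8.5] cent [434.7 240.9   5.5]
ringR [ 499. -381.] n 137 zpct [-5.6 -3.6 -1.1  2.  18.4] cent [ 498.9 -378.1   11. ]
bcog [ 422. -246.] n 357 zpct [-5.6 -3.3 -0.3  4.1  7.9] cent [ 418.4 -243.9    4.7]
hub [549. -46.] n 1240 zpct [ -4.9  -2.3  18.1 128.5 170.5] cent [528.3 -35.2  71.6]
knob [ 604. -225.] n 431 zpct [-5.7 -3.5 -0.6 42.7 46.9] cent [ 596.2 -216.4   34.2]
orange [599. 141.] n 209 zpct [-5.6 -3.7 -1.1  3.5 10.4] cent [596.8 140.4   6.9]
blue [517. 151.] n 208 zpct [-5.4 -3.5 -0.9  3.2  9.9] cent [517.5 150.6   6.7]
```

View pics/z.png

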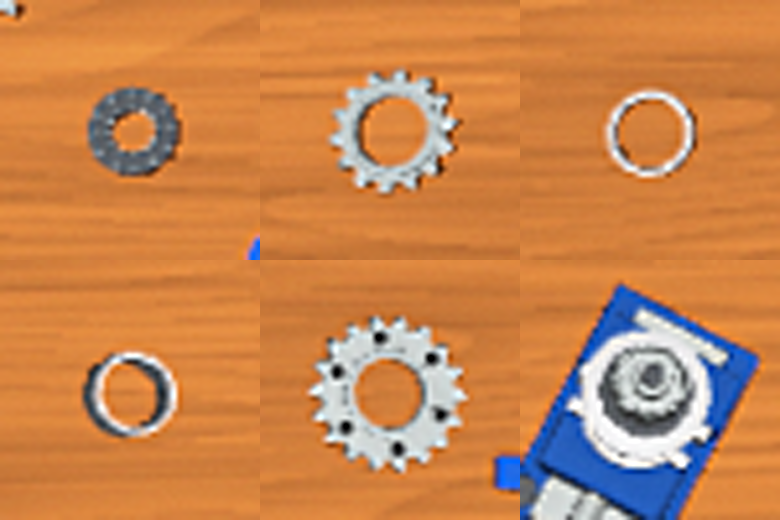

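```bash
cat >> h.py <<'E'
from scipy.optimize import least_squares
def circ(x,y,z,r):
    t=np.linspace(0,2*np.pi,72,endpoint=False); return [(x+r*np.cos(a),y+r*np.sin(a),z) for a in t]
def hullcent(pts):
    h=cv2.convexHull(np.asarray(pts,np.float32).reshape(-1,1,2)); m=cv2.moments(h); return np.array([m["m10"]/m["m00"],m["m01"]/m["m00"]]),m["m00"]
def fit(n,mask,circles,x0):
    """mask bool; circles [(z,r)]"""
    k,lab,st,ce=cv2.connectedComponentsWithStats(mask.astype(np.uint8),connectivity=8)
    if k<2: return None
    i=1+np.argmax(st[1:,4]); v,u=np.nonzero(lab==i)
    q=[(a+s,b+t) for a,b in zip(u,v) for s in(-.5,.5) for t in(-.5,.5)]
    c,A=hullcent(q)
    def res(x):
        P=[proj(n,X) for z,r in circles for X in circ(x[0],x[1],z,r)]; return hullcent(P)[0]-c
    s=least_squares(res,x0); P=[proj(n,X) for z,r in circles for X in circ(*s.x,z,r)]
    return s.x,c,A/hullcent(P)[1]
def graymask(p,n,x,y,R=60,z=5,ex=None):
    hsv=cv2.cvtColor(p,cv2.COLOR_RGB2HSV); m=hsv[...,1]<(110)
    u,v=proj(n,(x,y,z)); W=np.zeros(m.shape,np.uint8); u2,_=proj(n,(x,y+R,z)); r=np.hypot(*(np.array(proj(n,(x,y+R,z)))-(u,v)))
    cv2.circle(W,(int(u),int(v)),int(r),1,-1); return m&(W>0)
PARTS=dict(lock=[(8.5,22.5),(5.5,22.5)],scog=[(5,31),(1,31)],narrow=[(8,20.5),(0,20.5)],wide=[(18,20.5),(0,20.5)],bcog=[(5,39),(1,39)])
HUB=[(140,16.5),(156,16.5),(159,15.2),(165,8.5),(173,5)]
def hubfit(n,d,x0=(532,-37)):
    W=cloud(n,d); m=(W[...,2]>140)&(W[...,2]<185)&(np.hypot(W[...,0]-x0[0],W[...,1]-x0[1])<35)&(d>0)
    return fit(n,m,HUB,x0)
E
python3 - <<'E'
from h import *
X0=dict(lock=(586,232),scog=(487,362),narrow=(435,240),wide=(499,-378),bcog=(418,-244))
for n in("top","side"):
    a=np.load(f"{n}0.npz");p,d=a["p"],a["d"]
    for k,c in PARTS.items():
        if n=="side" and k in("wide","bcog"): continue
        r=fit(n,graymask(p,n,*X0[k],R=45 if k!="bcog" else 55),c,X0[k]); print(n,k,[np.round(q,2) for q in r])
    print(n,"hub",[np.round(q,2) for q in hubfit(n,d)])
    W=cloud(n,d); m=(W[...,2]>140)&(W[...,2]<185)&(np.hypot(W[...,0]-532,W[...,1]+37)<40)
    print(W[m].mean(0),m.sum(),np.percentile(W[m][:,2],99))
E
```

```text
Traceback (most recent call last):
  File "h.py", line 28, in fit
    s=least_squares(res,x0); P=[proj(n,X) for z,r in circles for X in circ(*s.x,z,r)]
  File "h.py", line 27, in res
    P=[proj(n,X) for z,r in circles for X in circ(x[0],x[1],z,r)]; return hullcent(P)[0]-c
       ~~~~^^^^^
  File "h.py", line 13, in proj
    f,cx,cy,T=cam(n); p=T[:3,:3]@np.asarray(X,float)+T[:3,3]; return f*p[0]/p[2]+cx,f*p[1]/p[2]+cy
              ~~~^^^
  File "h.py", line 4, in cam
    c=imaging.camera_info(n); f=210/np.tan(np.radians(c["fov_y"])/2); return f,c["cx"],c["cy"],np.array(c["camera_from_world"])
ValueError: time passes only in moves, steps and waits
```

```bash
sed -i 's/^def cam(n)/import functools\n@functools.cache\ndef cam(n)/; s/least_squares(res,x0)/least_squares(res,x0,diff_step=1e-2)/' h.py
cat > fitall.py <<'E'
from h import *
X0=dict(lock=(586,232),scog=(487,362),narrow=(435,240),wide=(499,-378),bcog=(418,-244))
for n in("top","side"):
    a=np.load(f"{n}0.npz");p,d=a["p"],a["d"]
    for k,c in PARTS.items():
        if n=="side" and k in("wide","bcog"): continue
        r=fit(n,graymask(p,n,*X0[k],R=45 if k!="bcog" else 55),c,X0[k]); print(n,k,r and [np.round(q,2) for q in r])
    print(n,"hub",[np.round(q,2) for q in hubfit(n,d)])
E
python3 fitall.py
```

```text
top lock [array([586.09, 231.78]), array([184.94, 184.82]), np.float64(1.05)]
top scog [array([488.61, 364.05]), array([133.01, 222.76]), np.float64(1.0)]
top narrow [array([436.58, 238.56]), array([181.57, 242.13]), np.float64(1.14)]
top wide [array([ 496.7 , -376.34]), array([416.59, 215.48]), np.float64(1.1)]
top bcog [array([ 421.07, -242.11]), array([366.94, 245.25]), np.float64(1.03)]
top hub [array([528.69, -35.93]), array([290.87, 196.26]), np.float64(1.07)]
side lock [array([587.43, 232.26]), array([174.96, 290.11]), np.float64(1.04)]
side scog [array([489.69, 364.8 ]), array([149.61, 359.82]), np.float64(0.98)]
side narrow [array([438.1 , 238.36]), array([219.76, 330.64]), np.float64(1.07)]
side hub [array([528.77, -33.55]), array([275.51, 191.78]), np.float64(1.03)]
```

```bash
cat >> h.py <<'E'
from cell import arm,readout
def Q(psi): return [float(np.cos(psi/2)),float(np.sin(psi/2)),0.,0.]
def st(tag=""):
    print(tag,"t%.2f"%readout.current_time(),"tcp",np.round(readout.current_tcp_pos(),1),"w%.3f"%readout.current_grip_width(),"F",np.round(readout.current_wrist_force(),1),flush=True)
def lin(x,y,z,v=150,psi=None): arm.move_linear([float(x),float(y),float(z)],None if psi is None else Q(psi),velocity=v)
def centre(x,y,zg,zh,psi,F=20,v=250):
    """two-way centring: clamp at psi+90 then at psi; ends holding"""
    arm.move_pose([x,y,zh],Q(psi+np.pi/2)); st("over")
    lin(x,y,zg,v); arm.clamp(F); st("c1"); arm.release(); lin(x,y,zg+28,v)
    arm.move_pose([x,y,zg+28],Q(psi)); lin(x,y,zg,v); arm.clamp(F); st("c2")
E
python3 - <<'E'
from h import *
print([None if arm.solve_ik([496.7,-376.3,5],Q(p)) is None else 1 for p in (0,1.57,-1.57,3.14,.6,2.2,-.97)])
arm.move_pose([496.7,-376.3,100],Q(0.6+0)); st()
lin(496.7,-376.3,6,250); st()
arm.clamp(20); st()
p,d=imaging.grab_frame("side"); cv2.imwrite("pics/s1.png",p[:,:,::-1])
p,d=imaging.grab_frame("top"); cv2.imwrite("pics/t1.png",p[:,:,::-1])
E
```

```text
[1, 1, 1, 1, 1, 1, 1]
 t1.51 tcp [ 496.3 -377.6  100.7] w1.003 F [-0.6  0.3 -0. ]
 t2.03 tcp [ 496.7 -377.4    6.9] w1.002 F [ 0.8 -0.3  0.7]
 t2.52 tcp [ 497.5 -377.2    7.9] w0.467 F [-1.5  1.   5.6]
```

Run:
```python
from h import *
for _ in range(4): st(); arm.dwell(0.05)
import cv2
a=cv2.imread("pics/t1.png"); b=cv2.imread("pics/s1.png")
cv2.imwrite("pics/z1.png",np.hstack([cv2.resize(a[150:270,340:480],None,fx=2.8,fy=2.8),cv2.resize(b[100:300,330:530],(336,336))]))
```

```text
t2.62 tcp [ 497.5 -377.2    7.8] w0.469 F [-1.5  1.   5.8]
 t2.67 tcp [ 497.5 -377.2    7.9] w0.461 F [-1.3  0.5  6.2]
 t2.73 tcp [ 497.5 -377.2    7.9] w0.469 F [-1.5  0.4  6. ]
 t2.77 tcp [ 497.5 -377.2    7.9] w0.469 F [-2.1  1.4  4.5]
```

View pics/z1.png

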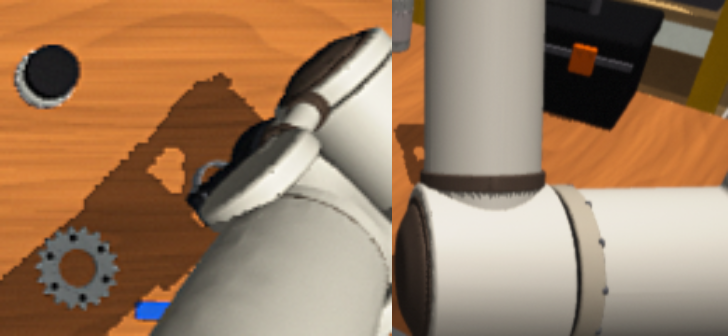

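Run:
```python
from h import *
psi=2.30; x,y=496.7,-376.3
arm.release(); lin(x,y,40,250); arm.move_pose([x,y,40],Q(psi)); lin(x,y,6,250); st(); arm.clamp(30); st("grip")
lin(x,y,60,250); st("lift"); 
arm.move_pose([528.7,-34.8,260],Q(psi)); st("hover")
lin(528.7,-34.8,200,200); arm.dwell(.3); st("above hub")
for n in("side","top"):
    p,d=imaging.grab_frame(n); cv2.imwrite(f"pics/{n}2.png",p[:,:,::-1]); np.savez(f"{n}2.npz",p=p,d=d)
    cv2.imwrite(f"pics/{n}2z.png",cv2.resize(p[100:280,180:380,::-1],None,fx=3,fy=3,interpolation=cv2.INTER_CUBIC))
```

```text
t5.41 tcp [ 495.3 -374.7    4.2] w0.998 F [ 0.4 -1.7  0.4]
grip t5.91 tcp [ 497.3 -377.     7.6] w0.459 F [-1.5  0.4  5.8]
lift t6.28 tcp [ 497.7 -377.4   62. ] w0.460 F [-1.2  0.6 -0.8]
hover t7.75 tcp [528.4 -35.6 259. ] w0.459 F [ 0.1  0.1 -0.3]
above hub t8.50 tcp [529.5 -35.  201.3] w0.460 F [ 0.2 -0.4 -0.5]
```

View pics/side2z.png

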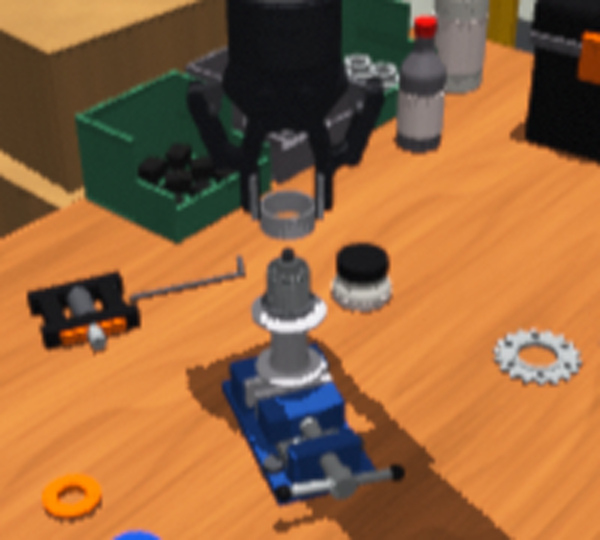

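View pics/top2z.png

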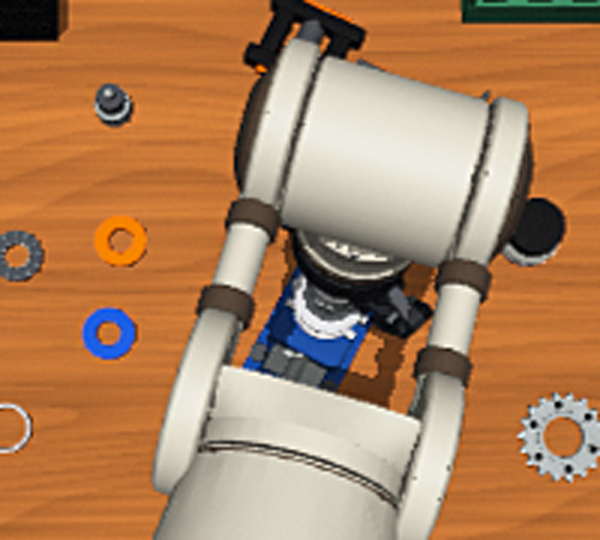

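Run:
```python
from h import *
a=np.load("side2.npz");p,d=a["p"],a["d"]
hub=hubfit("side",d); print("hub side now",[np.round(q,2) for q in hub])
S=6
c=cv2.resize(p[155:215,245:305,::-1],None,fx=10,fy=10,interpolation=cv2.INTER_NEAREST)
def draw(X,col):
    q=np.array([[(u-245+.5)*10,(v-155+.5)*10] for u,v in (proj("side",x) for x in X)],np.int32); cv2.polylines(c,[q],True,col,1)
x,y=529,-35
for z,r in((193.7,20.5),(211.7,20.5),(211.7,17.9)): draw(circ(x,y,z,r),(0,255,0))
for z,r in((128,21),(156,16.5),(159,15.2),(165,8.5),(173,5)): draw(circ(x,y,z,r),(0,0,255))
cv2.imwrite("pics/ov.png",c)
```

```text
hub side now [array([529.18, -33.98]), array([275.5 , 191.63]), np.float64(1.01)]
```

View pics/ov.png

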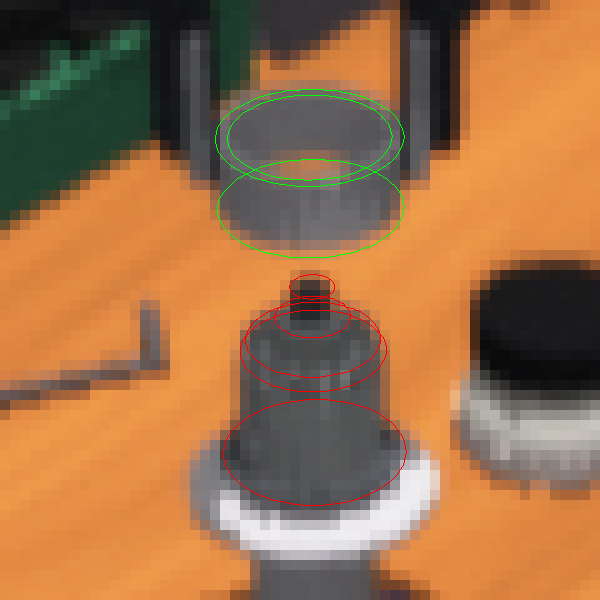

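Run:
```python
from h import *
x,y=528.7,-34.8
lin(x,y,170,150); st()
for z in np.arange(167,145,-3):
    lin(x,y,z,40); F=readout.current_wrist_force(); st()
    if F[2]>10 or np.hypot(F[0],F[1])>12: print("STOP"); break
```

```text
t8.95 tcp [528.1 -34.6 169.4] w0.458 F [-0.1  0.3  0.2]
 t9.20 tcp [529.1 -34.9 167.7] w0.460 F [-0.4 -0.  -0.6]
 t9.45 tcp [528.6 -34.8 163.9] w0.459 F [-0.6  1.1 -0.6]
 t9.70 tcp [528.5 -34.7 160.7] w0.464 F [ 0.3  0.4 -0.4]
 t9.95 tcp [528.5 -34.7 157.7] w0.466 F [-0.4  0.1 -0.7]
 t10.20 tcp [528.5 -34.7 154.7] w0.458 F [-0.6 -0.8 -0.6]
 t10.45 tcp [528.5 -34.8 151.7] w0.459 F [-0.3 -0.4 -0.6]
 t10.70 tcp [528.5 -34.7 148.7] w0.457 F [ 0.9 -0.  -0.3]
 t10.95 tcp [528.5 -34.7 145.7] w0.460 F [ 1.3  0.1 -0.1]
```

Run:
```python
from h import *
x,y=528.7,-34.8
lin(x,y,140,60); arm.dwell(.1); st(); arm.release(); st("rel"); lin(x,y,230,250)
# tooth phase from initial image
a=np.load("top0.npz");p=a["p"]; hsv=cv2.cvtColor(p,cv2.COLOR_RGB2HSV)[...,1].astype(np.float32)
cx,cy=488.61,364.05
t=np.radians(np.arange(0,360,1)); best=None
for r in (27,28,29,30):
    uv=np.array([proj("top",(cx+r*np.cos(q),cy+r*np.sin(q),5)) for q in t],np.float32)
    s=255-cv2.remap(hsv,uv[:,0].reshape(1,-1),uv[:,1].reshape(1,-1),cv2.INTER_CUBIC)[0]
    c=np.sum((s-s.mean())*np.exp(1j*14*t)); print(r,abs(c)/len(t),"tooth at deg",np.degrees(np.angle(c)/14))
arm.move_pose([450,150,260],Q(2.3)); st()
for n in("side","top"):
    p,d=imaging.grab_frame(n); cv2.imwrite(f"pics/{n}3.png",p[:,:,::-1]); np.savez(f"{n}3.npz",p=p,d=d)
cc=cv2.resize(cv2.imread("pics/side3.png")[155:255,235:315],None,fx=6,fy=6,interpolation=cv2.INTER_CUBIC); cv2.imwrite("pics/side3z.png",cc)
```

```text
t11.30 tcp [528.7 -34.8 139.9] w0.461 F [0.3 0.2 0.6]
rel t11.82 tcp [528.7 -34.8 140. ] w1.007 F [-1.1 -0.3 -0.4]
27 35.857975969727924 tooth at deg -5.036535488231892
28 49.46709438974547 tooth at deg -5.177464050384108
29 52.31884739059701 tooth at deg -5.3050616115701725
30 42.99625409856512 tooth at deg -5.365074345614557
 t13.15 tcp [450.  149.3 259.1] w0.998 F [0.9 0.2 0.3]
```

View pics/side3z.png

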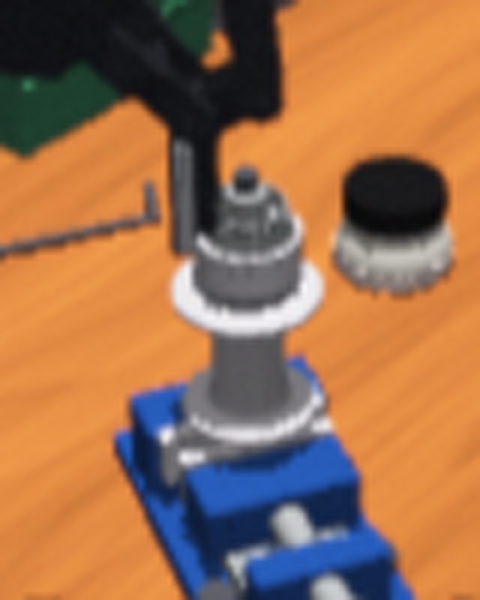

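View pics/top3.png

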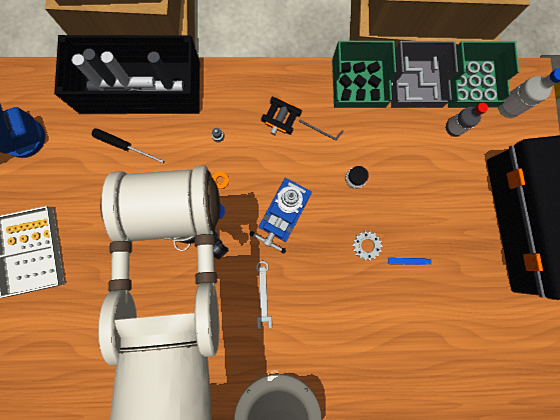

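Run:
```python
from h import *
x,y=488.6,364.05; p1=np.radians(46.13); p2=np.radians(123.27)
arm.move_pose([x,y,80],Q(p1)); lin(x,y,-1,250); arm.dwell(.15); st(); arm.clamp(20); arm.dwell(.1); st("c1")
for n in("side",):
    p,d=imaging.grab_frame(n); cv2.imwrite(f"pics/{n}4.png",cv2.resize(p[290:410,80:240,::-1],None,fx=5,fy=5,interpolation=cv2.INTER_CUBIC))
```

```text
t15.52 tcp [490.7 365.    1.7] w1.000 F [-0.8  0.  -0.3]
c1 t16.10 tcp [490.1 366.2   3.2] w0.500 F [-6.6  2.2 17.9]
```

View pics/side4.png

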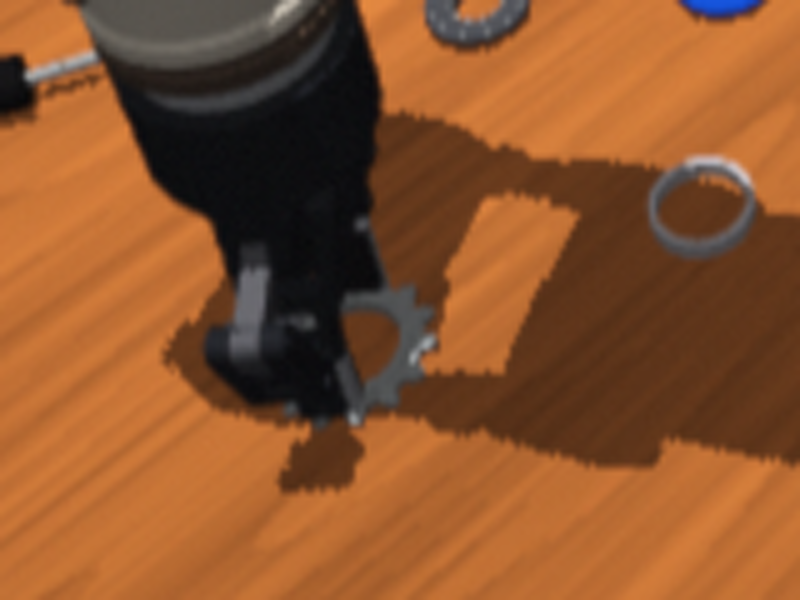

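Run:
```python
from h import *
x,y=488.6,364.05; p1=np.radians(46.13)
arm.release(); lin(x,y,-5.5,100); arm.dwell(.15); st(); arm.clamp(20); arm.dwell(.1); st("c1")
p,d=imaging.grab_frame("side"); cv2.imwrite(f"pics/side5.png",cv2.resize(p[290:410,80:240,::-1],None,fx=5,fy=5,interpolation=cv2.INTER_CUBIC))
```

```text
t17.05 tcp [488.6 364.   -5.6] w1.000 F [ 0.5 -0.2  0.1]
c1 t17.51 tcp [489.2 364.3  -4.9] w0.699 F [0.7 0.4 4.2]
```

View pics/side5.png

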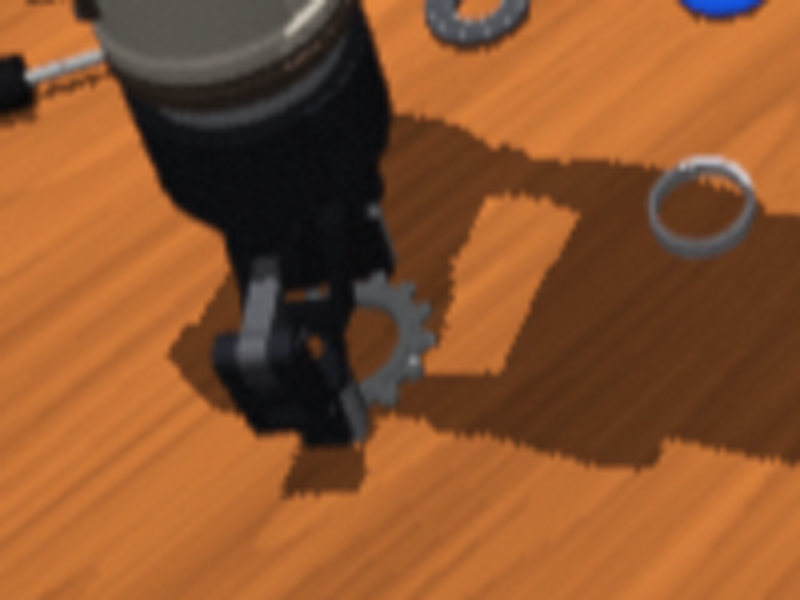

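Run:
```python
from h import *
x,y=488.6,364.05; p2=np.radians(123.27)
arm.release(); lin(x,y,30,200); arm.move_pose([x,y,30],Q(p2)); lin(x,y,-5.5,150); arm.dwell(.2); st(); arm.clamp(40); arm.dwell(.1); st("c2")
lin(x,y,60,150); arm.dwell(.1); st("lift")
X,Y=528.7,-34.8
arm.move_pose([X,Y,230],Q(p2)); arm.dwell(.2); st("hover"); lin(X,Y,190,150); arm.dwell(.3); st()
p,d=imaging.grab_frame("side"); cv2.imwrite(f"pics/side6.png",cv2.resize(p[140:240,235:315,::-1],None,fx=6,fy=6,interpolation=cv2.INTER_CUBIC)); np.savez("side6.npz",p=p,d=d)
```

```text
t20.07 tcp [489.5 364.5  -4.2] w1.001 F [ 0.9  0.3 -0.2]
c2 t20.56 tcp [489.1 364.3  -4.1] w0.691 F [-3.2 -1.2  6.6]
lift t21.24 tcp [487.4 363.4  58.2] w0.686 F [ 0.5 -0.5 -0.1]
hover t23.04 tcp [528.6 -34.  229.6] w0.687 F [ 0.2 -0.2 -0.1]
 t23.76 tcp [529.3 -34.9 191. ] w0.683 F [ 0.3  0.5 -0.6]
```

View pics/side6.png

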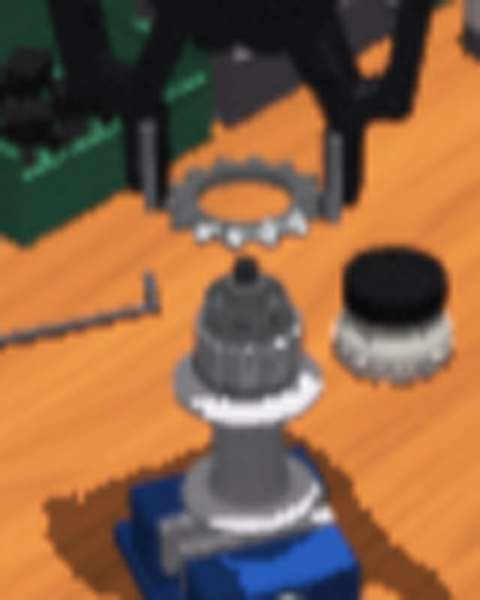

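Run:
```python
from h import *
a=np.load("side6.npz")["p"];b=np.load("side3.npz")["p"];c=np.load("side2.npz")["p"]
cr=lambda p:cv2.resize(p[165:215,250:300,::-1],(265,265),interpolation=cv2.INTER_NEAREST)
cv2.imwrite("pics/cmp.png",np.hstack([cr(c),cr(b),cr(a)])); cv2.imwrite("pics/side6f.png",a[:,:,::-1])
```

```text
(no output)
```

View pics/cmp.png

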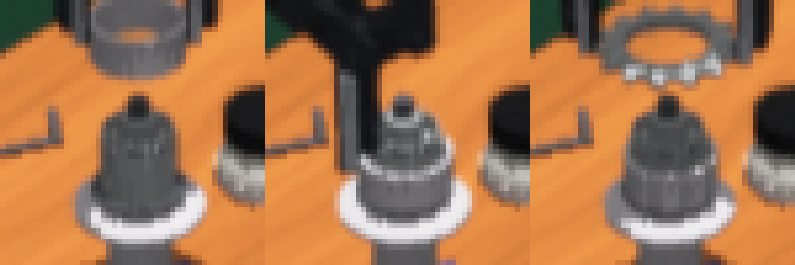

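View pics/side6f.png

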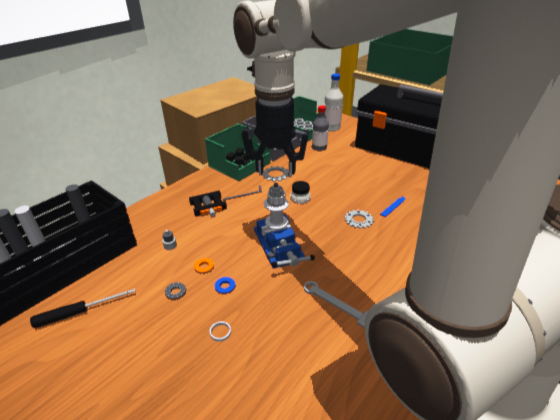

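Run:
```python
from h import *
x,y=528.7,-34.8
lin(x,y,165,100); arm.dwell(.15); st()
ok=True
for z in np.arange(161,144,-4):
    lin(x,y,z,40); arm.dwell(.1); F=readout.current_wrist_force(); st()
    if F[2]>10 or np.hypot(F[0],F[1])>12: print("STOP"); ok=False; break
if ok:
    lin(x,y,143.5,40); arm.dwell(.1); st(); arm.release(); st("rel"); lin(x,y,230,250)
    arm.move_pose([450,150,260],Q(2.3)); arm.dwell(.2); st()
p,d=imaging.grab_frame("side"); cv2.imwrite(f"pics/side7.png",cv2.resize(p[155:255,235:315,::-1],None,fx=6,fy=6,interpolation=cv2.INTER_CUBIC)); np.savez("side7.npz",p=p,d=d)
```

```text
t24.36 tcp [529.2 -34.9 165.8] w0.687 F [-0.5 -0.5  0. ]
 t24.71 tcp [528.7 -34.8 161.1] w0.685 F [ 0.1 -0.  -0.8]
 t25.06 tcp [528.7 -34.8 156.9] w0.686 F [ 0.4  0.4 -0.2]
 t25.41 tcp [528.7 -34.8 152.9] w0.684 F [ 0.3 -0.  -1.1]
 t25.76 tcp [528.7 -34.8 148.9] w0.683 F [-0.9  1.  -0.8]
 t26.11 tcp [528.7 -34.8 144.9] w0.688 F [-0.6 -1.3 -0.9]
 t26.46 tcp [528.7 -34.8 143.5] w0.686 F [ 0.9 -1.  -1. ]
rel t26.85 tcp [528.8 -34.8 143.6] w1.000 F [-0.  -0.9  0.6]
 t28.38 tcp [450.4 148.9 259.5] w1.001 F [0.1 0.2 0.1]
```

View pics/side7.png

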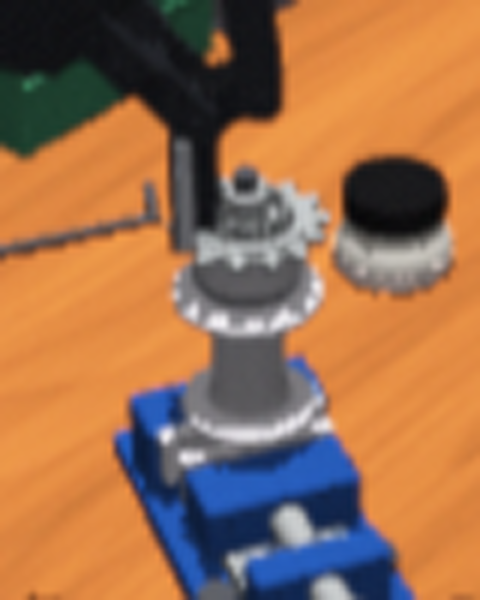

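Run:
```python
from h import *
arm.move_pose([437,238.5,70],Q(0.73)); arm.dwell(.2); st()
p,d=imaging.grab_frame("side"); c=cv2.resize(p[155:215,245:305,::-1],None,fx=10,fy=10,interpolation=cv2.INTER_CUBIC); np.savez("side8.npz",p=p,d=d)
def draw(X,col):
    q=np.array([[(u-245+.5)*10,(v-155+.5)*10] for u,v in (proj("side",x) for x in X)],np.int32); cv2.polylines(c,[q],True,col,1)
x,y=528.7,-34.8
for z,r in((147,31),(151,31),(146,22.5)): draw(circ(x,y,z,r),(0,255,0))
cv2.imwrite("pics/ov8.png",c)
for n in("top",):
    p,d=imaging.grab_frame(n); np.savez("top8.npz",p=p,d=d); cv2.imwrite("pics/top8.png",cv2.resize(p[160:240,250:330,::-1],None,fx=7,fy=7,interpolation=cv2.INTER_CUBIC))
W=cloud("top",d); r=np.hypot(W[...,0]-x,W[...,1]-y); m=(r<29)&(r>18)&(W[...,2]>135)&(W[...,2]<165)
A=np.c_[W[m][:,:2]-[x,y],np.ones(m.sum())]; s=np.linalg.lstsq(A,W[m][:,2],rcond=None)[0]; print("plane",s,m.sum())
```

```text
t30.18 tcp [437.4 238.5  70.4] w0.999 F [-0.6  0.8 -0.6]
plane [-1.13442085e-02 -1.29287189e-02  1.50123968e+02] 261
```

View pics/ov8.png

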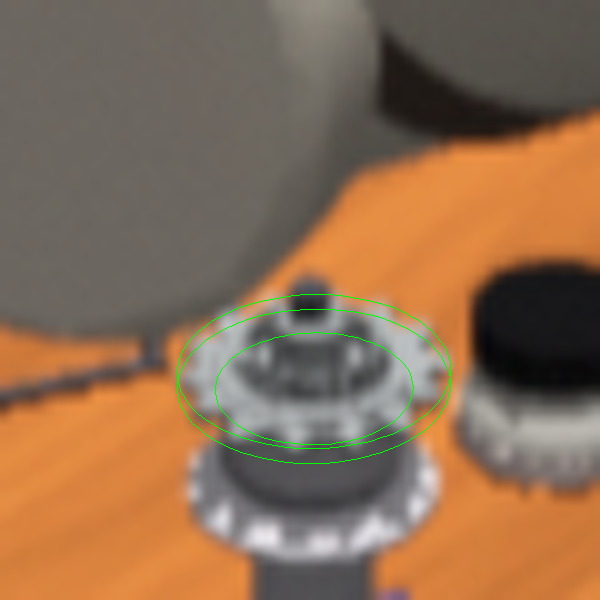

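View pics/top8.png

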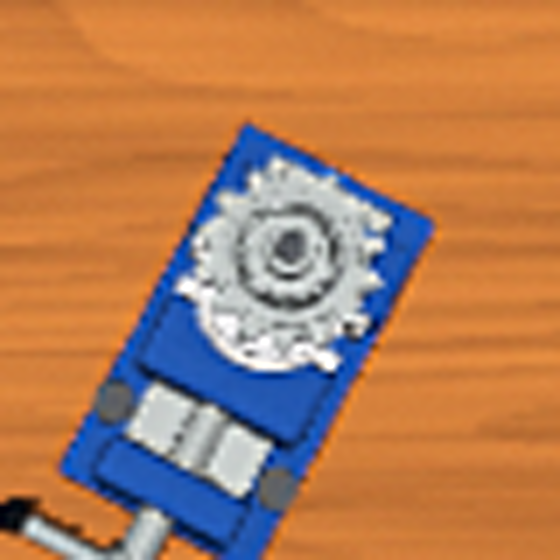

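Run:
```python
from h import *
x,y=437.,238.5; zc=1.0
lin(x,y,zc,150); arm.dwell(.25); st(); arm.clamp(20); arm.dwell(.15); st("c1"); arm.release()
lin(x,y,30,200); arm.move_pose([x,y,30],Q(2.3)); lin(x,y,zc,150); arm.dwell(.25); st(); arm.clamp(30); arm.dwell(.1); st("c2")
lin(x,y,60,150); arm.dwell(.1); st("lift")
X,Y=528.7,-34.8
arm.move_pose([X,Y,230],Q(2.3)); arm.dwell(.2); st("hover"); lin(X,Y,190,150); arm.dwell(.3); st()
p,d=imaging.grab_frame("side"); cv2.imwrite(f"pics/side9.png",cv2.resize(p[140:240,235:315,::-1],None,fx=6,fy=6,interpolation=cv2.INTER_CUBIC)); np.savez("side9.npz",p=p,d=d)
```

```text
t31.13 tcp [437.9 238.8   2. ] w1.002 F [-0.1  0.3  0.6]
c1 t31.77 tcp [437.  238.5   1.2] w0.460 F [-0.8 -1.2  5.3]
 t34.58 tcp [437.8 238.7   1.9] w1.004 F [-0.5 -0.3  0.6]
c2 t35.17 tcp [437.1 238.5   1.4] w0.455 F [-2.  -0.4  5.2]
lift t35.82 tcp [435.8 238.1  58.5] w0.451 F [-1.2  0.1 -0.8]
hover t37.28 tcp [528.3 -33.7 229.2] w0.452 F [ 0.   0.3 -0.1]
 t38.00 tcp [529.3 -35.  191. ] w0.455 F [-0.2 -0.2 -0.8]
```

View pics/side9.png

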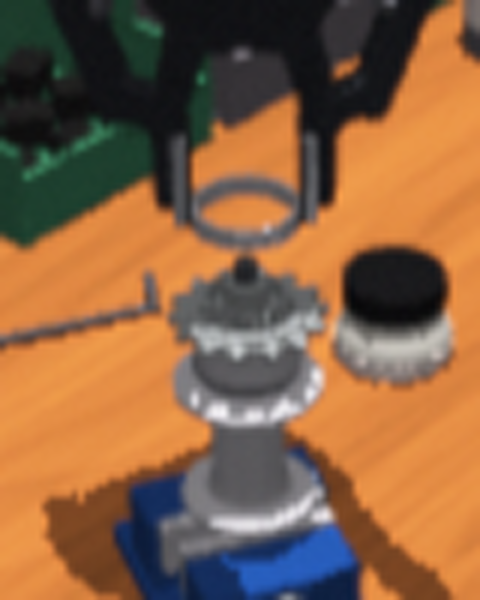

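Run:
```python
from h import *
x,y=528.7,-34.8
lin(x,y,168,100); arm.dwell(.25); st()
ok=True
for z in (164,161,158.5,156.5,155.5):
    lin(x,y,z,40); arm.dwell(.15); F=readout.current_wrist_force(); st()
    if F[2]>8 or np.hypot(F[0],F[1])>12: print("STOP"); ok=False; break
if ok:
    arm.release(); st("rel"); lin(x,y,230,200)
    arm.move_pose([586.8,232,70],Q(.73)); arm.dwell(.2); st()
    p,d=imaging.grab_frame("side"); c=cv2.resize(p[155:215,245:305,::-1],None,fx=10,fy=10,interpolation=cv2.INTER_CUBIC)
    cv2.imwrite("pics/s10.png",c)
    p,d=imaging.grab_frame("top"); np.savez("top10.npz",p=p,d=d); cv2.imwrite("pics/t10.png",cv2.resize(p[160:240,250:330,::-1],None,fx=7,fy=7,interpolation=cv2.INTER_CUBIC))
    W=cloud("top",d); r=np.hypot(W[...,0]-x,W[...,1]-y)
    m=(r<20.5)&(r>17)&(W[...,2]>140)&(W[...,2]<175); A=np.c_[W[m][:,:2]-[x,y],np.ones(m.sum())]; print("plane",np.linalg.lstsq(A,W[m][:,2],rcond=None)[0],m.sum())
```

```text
t38.67 tcp [529.1 -34.9 168.7] w0.452 F [-0.9 -0.4 -0.7]
 t39.07 tcp [528.7 -34.8 164. ] w0.454 F [-0.1 -0.  -0.9]
 t39.47 tcp [528.7 -34.8 161. ] w0.452 F [0.3 0.3 0. ]
 t39.87 tcp [528.7 -34.8 158.5] w0.452 F [-0.1 -0.9  0.4]
 t40.27 tcp [528.7 -34.8 156.5] w0.453 F [-0.5 -0.4 -0.9]
 t40.67 tcp [528.7 -34.8 155.5] w0.453 F [ 0.1  0.  -0.1]
rel t41.19 tcp [528.7 -34.8 155.5] w0.997 F [-0.2  0.1 -0.4]
 t43.70 tcp [587.1 231.6  70.3] w0.998 F [ 0.3  0.2 -0.3]
plane [-1.38419500e-02 -4.42375646e-02  1.56189132e+02] 85
```

```bash
ls pics
```

```text
cmp.png
ov.png
ov8.png
s1.png
s10.png
side0.png
side2.png
side2z.png
side3.png
side3z.png
side4.png
side5.png
side6.png
side6f.png
side7.png
side9.png
t1.png
t10.png
top0.png
top2.png
top2z.png
top3.png
top8.png
z.png
z1.png
```

View pics/s10.png

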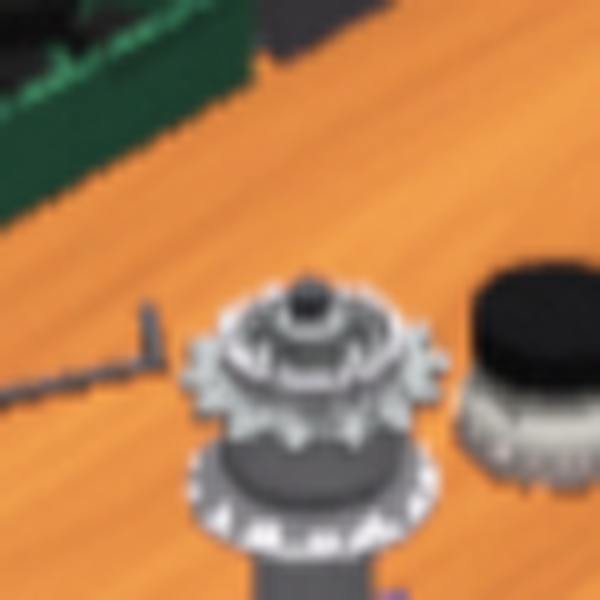

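View pics/t10.png

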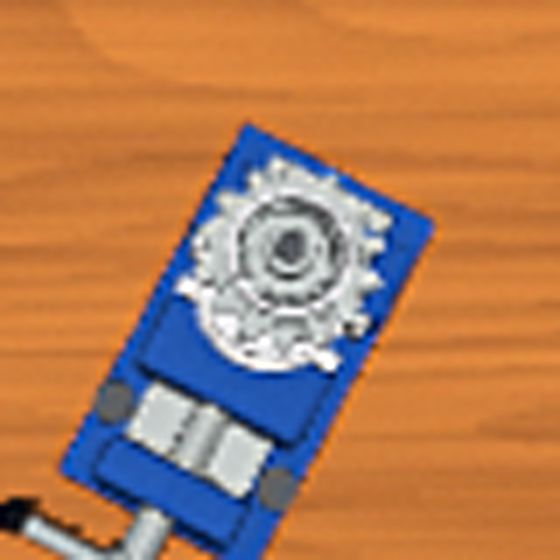

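Run:
```python
from h import *
x,y=586.8,232.; zc=2.0
lin(x,y,zc,150); arm.dwell(.3); st(); arm.clamp(20); arm.dwell(.15); st("c1"); arm.release()
lin(x,y,32,200); arm.move_pose([x,y,32],Q(2.3)); lin(x,y,zc,150); arm.dwell(.3); st(); arm.clamp(30); arm.dwell(.15); st("c2")
lin(x,y,60,150); arm.dwell(.1); st("lift")
X,Y=528.7,-34.8
arm.move_pose([X,Y,230],Q(2.3)); arm.dwell(.2); st("hover"); lin(X,Y,190,150); arm.dwell(.35); st()
p,d=imaging.grab_frame("side"); cv2.imwrite(f"pics/side11.png",cv2.resize(p[140:240,235:315,::-1],None,fx=6,fy=6,interpolation=cv2.INTER_CUBIC)); np.savez("side11.npz",p=p,d=d)
```

```text
t44.70 tcp [587.5 232.1   3.1] w1.000 F [ 1.  -0.6  0. ]
c1 t45.33 tcp [586.9 232.    2.3] w0.500 F [-0.8 -0.1  5.4]
 t48.17 tcp [587.5 232.1   2.9] w0.997 F [ 0.4  0.1 -0.6]
c2 t48.82 tcp [586.8 231.9   2.5] w0.494 F [-2.7 -1.6  5.4]
lift t49.45 tcp [585.5 231.8  58.2] w0.495 F [-1.4  0.1 -0.2]
hover t50.88 tcp [528.6 -33.9 229.2] w0.489 F [-0.6 -1.4  0.1]
 t51.64 tcp [529.1 -34.9 190.8] w0.499 F [ 0.8 -0.9 -0. ]
```

View pics/side11.png

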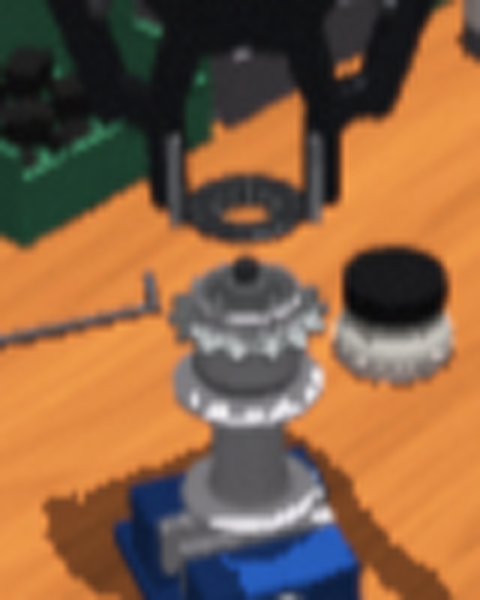

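Run:
```python
from h import *
x,y=528.7,-34.8
lin(x,y,168,100); arm.dwell(.35); st()
ok=True
for z in (164,162,161,160,159,158,157.5):
    lin(x,y,z,30); arm.dwell(.2); F=readout.current_wrist_force(); st()
    if F[2]>4 or np.hypot(F[0],F[1])>8: print("STOP"); ok=False; break
p,d=imaging.grab_frame("side"); cv2.imwrite(f"pics/side12.png",cv2.resize(p[140:240,235:315,::-1],None,fx=6,fy=6,interpolation=cv2.INTER_CUBIC))
```

```text
t52.41 tcp [529.  -34.9 168.5] w0.490 F [0.5 0.1 0.3]
 t52.89 tcp [528.7 -34.8 164. ] w0.499 F [ 0.8 -0.1 -0.2]
 t53.34 tcp [528.7 -34.8 162. ] w0.497 F [ 0.1 -1.  -0.8]
 t53.79 tcp [528.7 -34.8 161. ] w0.490 F [ 0.3 -0.2  0.2]
 t54.24 tcp [528.7 -34.8 160. ] w0.495 F [-1.  -0.1  0. ]
 t54.69 tcp [528.7 -34.8 159. ] w0.494 F [-0.4 -0.8 -0.1]
 t55.14 tcp [528.7 -34.8 158. ] w0.493 F [-0.  -0.1 -0.5]
 t55.59 tcp [528.7 -34.8 157.5] w0.499 F [ 0.5  0.5 -0. ]
```

View pics/side12.png

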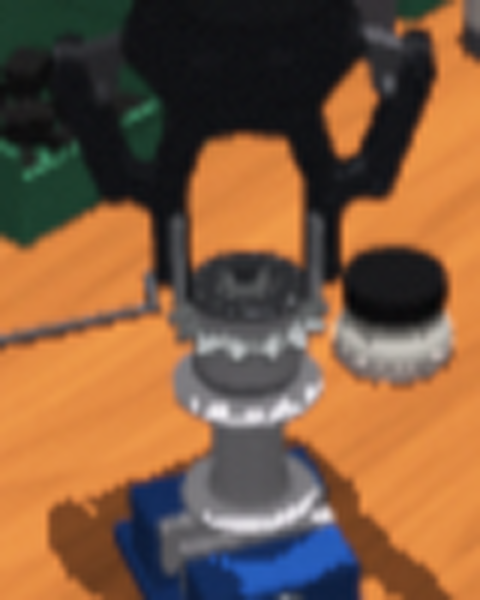

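The lockring is in the mouth with no contact force, so I let go, back off and check.

Run:
```python
from h import *
x,y=528.7,-34.8
arm.release(); st("rel"); lin(x,y,230,150)
arm.move_pose([420,230,260],Q(2.3)); arm.dwell(.3); st()
p,d=imaging.grab_frame("side"); c=cv2.resize(p[155:215,245:305,::-1],None,fx=10,fy=10,interpolation=cv2.INTER_CUBIC); cv2.imwrite("pics/s13.png",c)
p,d=imaging.grab_frame("top"); cv2.imwrite("pics/t13.png",cv2.resize(p[160:240,250:330,::-1],None,fx=7,fy=7,interpolation=cv2.INTER_CUBIC))
W=cloud("top",d); r=np.hypot(W[...,0]-x,W[...,1]-y)
m=(r<21.5)&(r>12)&(W[...,2]>150)&(W[...,2]<175); A=np.c_[W[m][:,:2]-[x,y],np.ones(m.sum())]; print("plane",np.linalg.lstsq(A,W[m][:,2],rcond=None)[0],m.sum())
r=fit("top",graymask(p,"top",421,-242,R=55),PARTS["bcog"],(421,-242)); print("bcog",r)
```

```text
rel t56.14 tcp [528.7 -34.8 157.5] w1.001 F [-0.5  0.1 -0.4]
 t58.18 tcp [420.4 229.4 259.9] w0.997 F [-0.1  0.8 -0.7]
plane [ 2.38899866e-03 -7.07548400e-03  1.61520081e+02] 198
bcog (array([ 421.06656948, -242.11431948]), array([366.94215821, 245.24874257]), 1.0314910160199808)
```

View pics/s13.png

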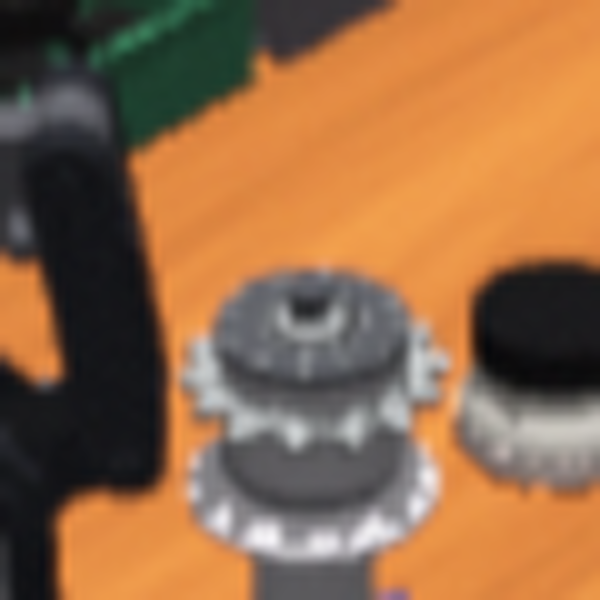

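View pics/t13.png

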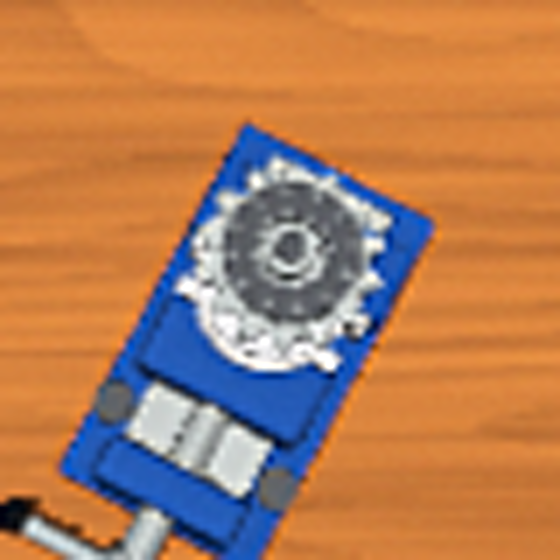

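```bash
python3 -c "
from cell import job; job.hand_in()"
```

```text
the job is handed in; nothing more can be done
```

I fitted the wide spacer, small cog, narrow spacer and lockring on the hub in that order and handed the job in at about 58 s. The interface reports no verdict. I squeezed each part from two directions on the bench so it sat central in the gripper. Contact force stayed near zero on all four descents.

**Last checks:**
- **Level:** the plane fitted to the lockring flange is tilted about 0.007 rad. The small cog measured about 0.02 rad. The narrow spacer measured about 0.05 rad from only 85 points. All are under the 0.12 limit.
- **Seating:** in the side and top views the lockring sits concentric and flat on the stack, and the gripper is clear of it.
- **Height:** the flange read z = 161.5 mm in depth, against 163 mm expected. The narrow spacer's top also read low, at 156.2 mm (point average) against 160 mm. I put both down to depth noise and calibration error, because the side view shows no gap or sinking.
- **Larger cog:** its measured position did not change.

**What went wrong:** the first clamp on the small cog passed above its teeth onto the base and pressed on the tooth disc with about 18 N. I released, lowered the gripper and gripped it again correctly.

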